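# Close a throttle body with its sprung dust cap

### The job

Close the open mouth of the throttle body with the red dust cap: squeeze the cap's two yellow tabs together, put its plug into the mouth, press it down gently onto the springy seal until it is fully home (the stand's height is not known beforehand: feel for it), and let the tabs spread so that they lock under the rim. Do not force it (25 N is as much as it may be pressed against the throttle body), leave it locked, level and untouched, and do not disturb the other things on the bench.

Things in the scene. Friction and masses are not known exactly. Their poses are not given: they have to be found in the camera images.
- cap: Red round dust cap with two yellow tabs, 105 g (may differ), standing on the bench on its plug. Origin: centre of the plug's underside; z up its axis; tabs on +y and -y. Plug 57 mm diameter, 15 mm long, its foot bevelled to 52 mm over the first 4 mm; above it a round deck, 78 mm diameter, z = 15 to 20 mm; tabs rise from the deck to z = 48 mm.
- deck (a point): On the cap's axis at the deck's top face (cap z = 20 mm); axes as the cap's. Left and right of it stand the two grip tabs, 28 mm tall, 22 mm wide (x), 8 mm thick (y); their ribbed outer faces are 48 mm apart when free, 34 mm when fully squeezed. Fingers that squeeze them can rest their ends on the deck and push it down.
- noses (a point): On the cap's axis at the top of its latch noses (cap z = 5.5 mm). Each tab carries one nose sticking out of the plug's side: 12 mm wide, 3.5 mm thick, tip 34.5 mm from the axis when free, 27.5 mm when squeezed. They are square-edged: unsqueezed they stand on the rim and do not snap in by pushing.
- tab_a (a joint): Inward travel of the +y tab (m): 0 free, 0.007 fully squeezed. A spring pushes it outward with 2.5 N at 0, 6 N at 0.007. The nose passes the mouth when this is above 0.0045.
- tab_b (a joint): The same for the -y tab.
- stand: Orange 120 mm square bench stand, fixed, carrying an upright cast aluminium throttle body (barrel 84 mm diameter) on a column clamped at a different height each time. Origin on the barrel's vertical axis, at bench level; z up. The bare rim is 100 to 130 mm above this origin: NOT measured, find it by touch or sight. Injector, pulley and pipe stand out sideways 30 mm or more below the rim.
- bore (a point): On the barrel's vertical axis at the lowest possible height of its rim (100 mm). The open round mouth is 60 mm diameter for 8 mm below the rim, then a wider groove (74 mm, 14 mm high) for the noses. The cap fits at any turn. With the deck hard on the bare rim the cap's origin is 15 mm below the rim and the nose tops 1.5 mm below the rim's underside; let go, the seal lifts the cap 1.5 mm till they bear.
- seal (a joint): How far (m) the black sprung seal ring on the rim (64 to 76 mm diameter) is pressed down: 0 free, its top 4 mm over the rim; 0.004 flush with the rim. It pushes up on the cap's deck with 2.7 N at 0, 9.9 N at 0.004. Above 0.0025 the noses can spread under the rim; a locked cap keeps it near 0.0025.
- stack: Copper-coloured open tube (intake trumpet), 60 mm diameter, 45 mm high, upright; bystander. Origin: centre of its underside.
- jar: Clear jar, 56 mm diameter, 60 mm high; bystander. Origin: centre of its underside.
- wrench: Steel wrench lying on the bench; bystander.
- driver: Screwdriver with orange handle lying on the bench; bystander.
- socket: Steel socket, 26 mm diameter, 30 mm high; bystander. Origin: centre of its underside.
There are look-alikes about, which are no part of the job. Several things have the shape of the cap; the one meant has the colours described above.

How it is judged:
On the way, in this order (a step that is already met when the one before it is completed fails the run):
1. the cap is lifted off the bench with both tabs squeezed (height (world z) of cap above 0.03 m and value of joint each of tab_a, tab_b above 0.004 m), for 0.1 s.
2. the cap sits in the mouth, pressed down on the seal, tabs still squeezed (value of joint seal above 0.001 m and horizontal distance between cap and bore below 0.004 m and value of joint each of tab_a, tab_b above 0.004 m), for 0.05 s.
At the end, for the whole second after the job is handed in: the cap is locked in the mouth: its deck keeps the seal pressed down by more than 1.5 mm with nobody holding it, both tabs are spread to within 2.5 mm of fully free (under the rim), its origin is within 4 mm of the bore's axis, it is level within 0.07 rad and at rest (value of joint seal above 0.0015 m and horizontal distance between cap and bore below 0.004 m and angle between the z axis of cap and the z axis of bore, either way round below 0.07 rad and value of joint each of tab_a, tab_b below 0.0025 m and linear speed of cap below 0.02 m/s); the robot touches nothing.
It fails at once if the cap is pressed against the throttle body or its stand with more than 25 N (contact force between cap and stand above 25 N).
It fails at once if another thing on the bench is moved by more than 20 mm (distance of any of stack, jar, wrench, driver, socket from where it was at the start of the episode above 0.02 m).
It also fails if it takes over 64 s, if anything falls off the work surface, if the arm or the gripper's body presses on something with over 40 N, if the wrist force passes 120 N, or if a joint passes its speed limit or range.

### The arm

A 6-joint arm with a two-finger parallel gripper is mounted at the origin on the work surface. World frame = base frame: x ahead of the robot, y to its left, z up, the work surface at z = 0. Lengths are in m, angles in rad, forces in N, time in s.
With the tool pointing down it reaches from about 0.35 to 0.85 m from the base axis. Payload 8.1 kg.
Tool frame: the origin (TCP) lies at the very end of the fingers, on their centre line; the grasp point (between the pads) lies 19 mm behind it; z points along the fingers, y is the direction in which the jaws open and shut (so a half turn about z gives the same grasp; the last joint's range is limited). The gripper opens to 93 mm and grips with 3 to 60 N. Pads are 15 mm wide; open, the fingers measure 128 mm over their backs; the gripper's body (75 mm by 188 mm) begins 65 mm behind the grasp point.
Start: joints at [-1.26, 0.13, 1.488, -0, 1.523, -0.085], TCP at [0.231, -0.554, 0.219] pointing down, gripper open.
Joint ranges: [-2.96, 2.96], [-0.89, 2.26], [0.02, 2.5], [-1.34, 4.48], [0, 2.73], [-2.66, 2.66]. Speed limits (rad/s): [2.39, 2.39, 2.79, 3.14, 3.14, 3.14].

### API

Orientations are given as a rotation vector (axis times angle).
In Python, from plant import robot gives the robot as it stands.
- The arm moves only by the shell command python3 -m inch 'ROWS' [FORCE]. ROWS is JSON, a list that holds one entry, the list of rows, each a list of 7 numbers: the shift along the tool's x, y, z in cm, then the turn, a rotation vector about the tool's x, y, z in degrees, then the gripper command: -1 is fully open, 1 is shut, values between are in proportion. A call has 1 to 5 rows; each row shifts and turns the commanded pose from where the row before left it, along the tool's axes as they then stand; what a row does not reach is not made up. A row lasts 1/10 s, in which the tool goes at most 50 mm and 8.59 degrees, less where a joint would pass 70% of its speed; a pose out of reach is approached as far as the arm can. A call with a gripper value outside its range is refused whole. The fingers move at their own pace and stop on an object; FORCE is the grip in N (left out, the last holds). Time passes only in rows, so rows that do not move let the fingers close. It gives the time, the measured TCP pose, the force and the opening at its end, in the units of the state.
- robot.read_state(): the state, without advancing time (a new reading comes with each control period).
- robot.read_camera(name): name is "scene" or "top" or "wrist"; returns a dict with "image" (400x640x3 uint8, blue, green, red), "K" (3x3 intrinsics, pixels), "R" (3x3) and "t" (3): a world point X has camera coordinates R X + t; the wrist camera has in their place "tool_from_camera" (4x4, takes a point from camera to tool coordinates, whose origin is the TCP and whose axes are the flange's). Camera axes: x right, y down, z forward; pixel columns grow to the right and rows downward; lengths in m; the calibration is good to about 2 mm. A picture is of the moment at which its call begins: read the wrist's pose just before it. There is no depth.
- robot.close_job(): hands the job in, once; it reports no verdict.
The state is a dict: "t": time; "q": joint angles; "dq": joint speeds; "joint_torque": joint torques, N m; "tool_pos": TCP position; "orientation": TCP orientation; "force": force on the tool from outside, world axes, zero at the start; "wrist_torque": the same for the moment, N m; "opening": finger opening in m.
Only numpy, scipy, OpenCV 4.12 (cv2) and the standard library are available. Lean on these libraries where they do the work, as an engineer would, in place of code of your own. Each camera call takes 0.05 s, during which the arm holds its last target. There are 200 camera calls.

## Working session

There is one attempt and no reset: what is moved stays moved. The work goes in short steps, Python scripts to look and compute and a shell command to move; the robot and the scene stay as the last step left them, time stands still between calls to the robot, and variables do not carry over. Pictures are saved under pics/ and viewed, about 8 in all and at most 12, crops included, and the job is handed in when it is done.

```bash
mkdir -p pics; ls
python3 - <<'E'
from plant import robot
import cv2,numpy as np
s=robot.read_state();print(s)
for n in("scene","top"):
    c=robot.read_camera(n);cv2.imwrite(f"pics/{n}0.png",c["image"]);np.savez(f"pics/{n}0.npz",**{k:v for k,v in c.items()})
    print(n,c["K"],c["R"],c["t"])
E
```

```text
pics
{'t': 0.0, 'q': array([-1.26041765e+00,  1.31185395e-01,  1.48925359e+00,  2.61772842e-05,
        1.52299674e+00, -8.54172652e-02]), 'dq': array([-0.0003077 ,  0.00082198,  0.0018081 ,  0.00121213,  0.00099067,
        0.0003    ]), 'joint_torque': array([-5.95449146e-04, -5.59851766e+01, -4.91752374e+01,  7.67821306e-02,
        3.58623604e-02, -1.20498098e-04]), 'tool_pos': array([ 0.23117387, -0.55306942,  0.21758708]), 'orientation': array([-3.07847694e+00, -6.17302035e-01,  2.83978076e-04]), 'force': array([ 0.05423661, -0.03458726,  0.225149  ]), 'wrist_torque': array([-0.04846   ,  0.02340506, -0.06196071]), 'opening': 0.09320640894141506}
scene [[495.2083918    0.         330.43882486]
 [  0.         495.2083918  200.64850027]
 [  0.           0.           1.        ]] [[-0.40210999  0.91542825  0.01728232]
 [ 0.6101848   0.28200649 -0.7403694 ]
 [-0.68262879 -0.28716453 -0.67197803]] [ 0.27016345 -0.25039086  1.38707454]
top [[431.70883001   0.         318.24507868]
 [  0.         431.70883001 197.63085649]
 [  0.           0.           1.        ]] [[-0.02733953 -0.99948283 -0.01692989]
 [-0.98041215  0.03011484 -0.19464097]
 [ 0.19505015  0.01127688 -0.98072844]] [-0.04972999  0.54086817  1.11263246]
```

View pics/scene0.png

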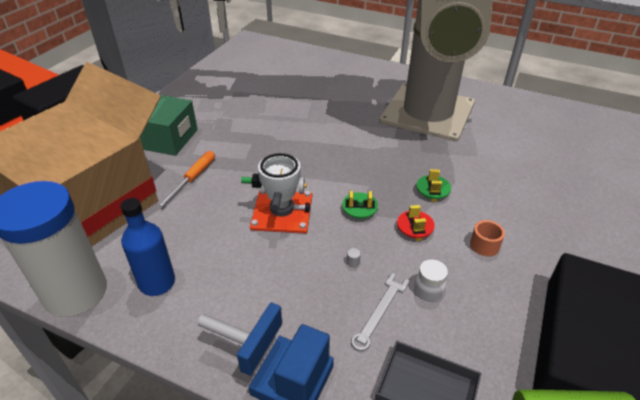

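View pics/top0.png

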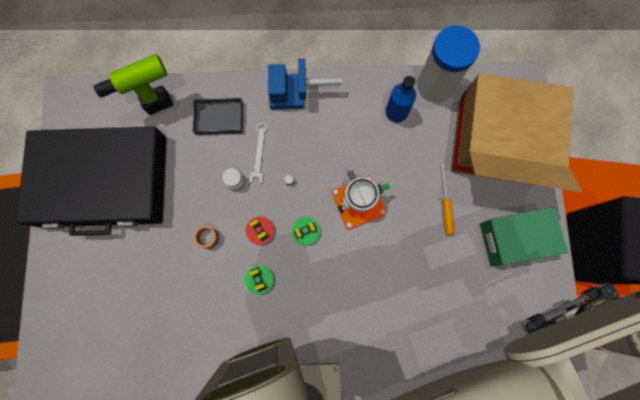

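The scene view has the red cap at about (416,225) and the mouth at (280,165). In the top view they are at about (260,231) and (362,193). Green look-alikes sit near both. Next I'll zoom in and segment.

```bash
cat > h.py <<'E'
import numpy as np,cv2
def tri(views):  # [(K,R,t,(u,v))] -> least-squares world point, reprojection err px
    A=[]
    for K,R,t,p in views:
        P=K@np.c_[R,t]; A+= [p[0]*P[2]-P[0],p[1]*P[2]-P[1]]
    X=np.linalg.svd(np.array(A))[2][-1]; X=X[:3]/X[3]
    e=[np.linalg.norm(proj(K,R,t,X)-p) for K,R,t,p in views]
    return X,e
def proj(K,R,t,X):
    x=K@(R@X+t); return x[:2]/x[2]
def plane(K,R,t,uv,z): # pixel -> world at height z
    uv=np.atleast_2d(uv); d=(np.linalg.inv(K)@np.c_[uv,np.ones(len(uv))].T).T@R
    c=-R.T@t; return c+d*((z-c[2])/d[:,2])[:,None]
E
python3 - <<'E'
import numpy as np,cv2
from h import *
D={n:dict(np.load(f"pics/{n}0.npz")) for n in("scene","top")}
cap={"scene":(416,225),"top":(260,231)}; mo={"scene":(280,172),"top":(362,193)}
tiles=[]
for n,d in D.items():
    im=d["image"]; cv=(d["K"],d["R"],d["t"])
    hsv=cv2.cvtColor(im,cv2.COLOR_BGR2HSV)
    u,v=cap[n]; m=np.zeros(im.shape[:2],np.uint8); m[v-30:v+30,u-30:u+30]=1
    H,S,V=hsv[...,0],hsv[...,1],hsv[...,2]
    red=((H<8)|(H>172))&(S>150)&(V>60)&(m>0)
    yel=(H>18)&(H<35)&(S>140)&(V>70)&(m>0)
    k,l,st,ce=cv2.connectedComponentsWithStats(yel.astype(np.uint8))
    print(n,"yellow",[(s[4],c.round(1)) for s,c in zip(st[1:],ce[1:]) if s[4]>4])
    pts=np.argwhere(red)[:,::-1].astype(np.float32)
    h=cv2.convexHull(pts)[:,0]; w=plane(*cv,h,.018)[:,:2]
    (c,r)=cv2.minEnclosingCircle(w.astype(np.float32)); print("red n",len(pts),"circle",c,r)
    for (u,v) in (cap[n],mo[n]): tiles.append(cv2.resize(im[v-35:v+35,u-35:u+35],(390,290*390//290),interpolation=cv2.INTER_CUBIC)[:390])
o=np.vstack([np.hstack(tiles[:2]),np.hstack(tiles[2:])]); cv2.imwrite("pics/crop0.png",cv2.resize(o,(600,600)))
E
```

```text
scene yellow [(np.int32(10), array([434. , 199.5])), (np.int32(109), array([413.7, 211. ])), (np.int32(130), array([418.7, 224.7])), (np.int32(8), array([418.5, 239.2]))]
red n 515 circle (0.46416833996772766, 0.10112187266349792) 0.040553703904151917
top yellow [(np.int32(42), array([254.1, 222.6])), (np.int32(40), array([261.6, 234.8]))]
red n 393 circle (0.4603521525859833, 0.09936270117759705) 0.0373552180826664
```

View pics/crop0.png

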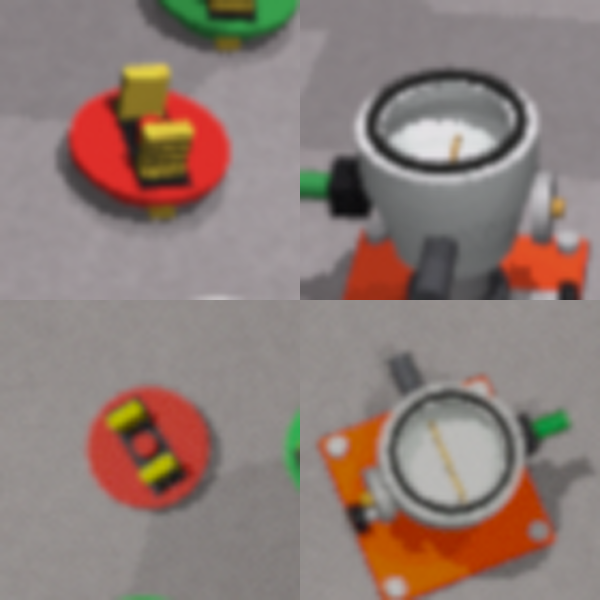

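The crops show the red cap with its tabs on a diagonal, and the mouth with its black seal ring. The ring centre is at about (279.3,165.2) in scene and (362.6,193.0) in top.

```bash
cat >> h.py <<'E'
from scipy.spatial.transform import Rotation as Rn
def rows(s,xyz,yaw=None): # shift in tool axes cm, yaw deg for jaw dir
    R=Rn.from_rotvec(s["orientation"]).as_matrix(); return R.T@(np.array(xyz)-s["tool_pos"])*100
E
python3 - <<'E'
import numpy as np
from h import *
from plant import robot
D={n:dict(np.load(f"pics/{n}0.npz")) for n in("scene","top")}
V=lambda a,b:[(D["scene"]["K"],D["scene"]["R"],D["scene"]["t"],np.array(a)),(D["top"]["K"],D["top"]["R"],D["top"]["t"],np.array(b))]
A,e=tri(V((415.3,206.3),(254.6,223.3)));print("tabA",A,e)
B,e=tri(V((420.2,219.6),(261.9,235.2)));print("tabB",B,e)
# match check swap not needed if reproj good
print("mid",(A+B)/2,"dir deg",np.degrees(np.arctan2(*(A-B)[[1,0]])),"len",np.linalg.norm(A-B))
M,e=tri(V((279.3,165.2),(362.6,193.0)));print("mouth",M,e)
s=robot.read_state();R=Rn.from_rotvec(s["orientation"]).as_matrix();print(R.round(3))
print("tool y deg",np.degrees(np.arctan2(R[1,1],R[0,1])))
print("shift cm",rows(s,[.461,.1,.2]))
c=robot.read_camera("wrist");print(c["tool_from_camera"],c["K"])
E
```

```text
tabA [0.47252388 0.09921188 0.07373969] [np.float64(1.6096237242354416), np.float64(1.6104511993322366)]
tabB [0.44474863 0.1005984  0.01289114] [np.float64(2.8164897395835027), np.float64(2.8600526838474876)]
mid [0.45863626 0.09990514 0.04331542] dir deg -2.8577922214554534 len 0.06690241532977707
mouth [ 0.53185922 -0.17681893  0.1286042 ] [np.float64(0.6474859357090994), np.float64(0.6750514175965624)]
[[ 0.923  0.386 -0.001]
 [ 0.386 -0.923  0.002]
 [ 0.    -0.002 -1.   ]]
tool y deg -67.32413306733208
shift cm [ 46.3838068  -51.39903342   1.86062569]
[[ 5.34570070e-04 -9.71523389e-01 -2.36943070e-01  6.44611980e-02]
 [ 9.99999421e-01  7.40585608e-04 -7.80467976e-04  5.82777904e-04]
 [ 9.33719520e-04 -2.36942516e-01  9.71523223e-01 -1.66377551e-01]
 [ 0.00000000e+00  0.00000000e+00  0.00000000e+00  1.00000000e+00]] [[277.09987803   0.         314.56263602]
 [  0.         277.09987803 196.8712734 ]
 [  0.           0.           1.        ]]
```

The tab pairing was swapped. The top view puts the tab axis at about 31.5° in world. The mouth is at about (0.532,-0.177), with the seal top near 0.129 m. I'll move above the cap, turn about -99° around tool z, then look with the wrist camera.

```bash
for i in 1 2 3; do python3 -m inch '[[[3.1,-3.4,-0.2,0,0,0,-1],[3.1,-3.4,-0.2,0,0,0,-1],[3.1,-3.4,-0.2,0,0,0,-1],[3.1,-3.4,-0.2,0,0,0,-1],[3.1,-3.4,-0.2,0,0,0,-1]]]'; done | tail -1
for i in 1 2; do python3 -m inch '[[[0,0,0,0,0,-8.2,-1],[0,0,0,0,0,-8.2,-1],[0,0,0,0,0,-8.2,-1],[0,0,0,0,0,-8.2,-1],[0,0,0,0,0,-8.2,-1]]]'; done
python3 -m inch '[[[0,0,0,0,0,-8.2,-1],[0,0,0,0,0,-8.2,-1],[0,0,0,0,0,0,-1]]]'
cat >> h.py <<'E'
def wrist(robot,name):
    s=robot.read_state();c=robot.read_camera("wrist")
    T=np.eye(4);T[:3,:3]=Rn.from_rotvec(s["orientation"]).as_matrix();T[:3,3]=s["tool_pos"]
    W=np.linalg.inv(T@c["tool_from_camera"]);cv2.imwrite(f"pics/{name}.png",c["image"])
    np.savez(f"pics/{name}.npz",K=c["K"],R=W[:3,:3],t=W[:3,3],image=c["image"])
    return s,(c["K"],W[:3,:3],W[:3,3]),c["image"]
E
python3 - <<'E'
from h import *
from plant import robot
s,cv,im=wrist(robot,"w1")
R=Rn.from_rotvec(s["orientation"]).as_matrix()
print(s["t"],s["tool_pos"],"y deg",np.degrees(np.arctan2(R[1,1],R[0,1])),R[:,2],s["q"],rows(s,[.461,.1,.26]))
E
```

```text
opening: 0.0932
t: 2.15
tool_pos: [0.4636, 0.0963, 0.2483]
orientation: [-2.664, -1.665, 0.001]
force: [0.5, -0.8, 0.3]
opening: 0.0929
t: 2.65
tool_pos: [0.4636, 0.0962, 0.2483]
orientation: [-1.912, -2.492, 0.001]
force: [-0.4, -0.1, 0.5]
opening: 0.0928
t: 2.95
tool_pos: [0.4636, 0.0962, 0.2484]
orientation: [-1.542, -2.737, 0.001]
force: [-0.8, 0.3, 0.2]
opening: 0.0932
2.95 [0.46357824 0.09620807 0.24835899] y deg 31.21424146579065 [-5.45613056e-04 -6.91297343e-05 -9.99999849e-01] [ 9.62890898e-02 -2.28241061e-01  1.78136644e+00 -1.63567865e-05
  1.58901700e+00 -4.48502435e-01] [ 0.45817469 -0.02457218 -1.16398685]
```

View pics/w1.png

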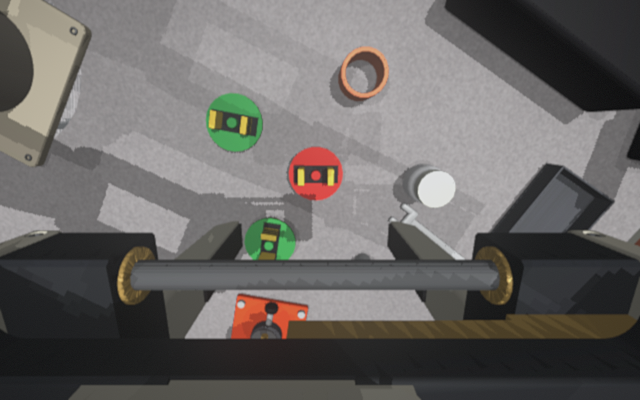

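The wrist view shows the red cap at (315,174), its tabs at (301,177) and (330,177), lined up with the jaw axis (image x). The green look-alikes are clear of it.

Run:
```python
from h import *
from plant import robot
guess={"scene0":(416,228),"top0":(260,231),"w1":(315,174)}
views=[];tv={}
for n,(u,v) in guess.items():
    d=np.load(f"pics/{n}.npz");im=d["image"];cv=(d["K"],d["R"],d["t"])
    H,S,V=cv2.split(cv2.cvtColor(im,cv2.COLOR_BGR2HSV))
    m=np.zeros(H.shape,bool);m[v-30:v+30,u-30:u+30]=1
    red=((H<8)|(H>172))&(S>130)&(V>60)&m
    k,l,st,ce=cv2.connectedComponentsWithStats(red.astype(np.uint8));l0=1+np.argmax(st[1:,4])
    h=cv2.convexHull(np.argwhere(l==l0)[:,::-1].astype(np.float32))
    w=plane(*cv,h[:,0],.02)[:,:2];c=cv2.fitEllipse(w.astype(np.float32)) if len(w)>5 else None
    print(n,"world ellipse",c)
    yel=((H>18)&(H<35)&(S>120)&(V>60)&m).astype(np.uint8)
    k,l,st,ce=cv2.connectedComponentsWithStats(yel)
    big=[ce[i] for i in range(1,k) if st[i,4]>15];print(" tabs",[b.round(1) for b in big])
    if n!="scene0":
        P=np.array([plane(*cv,b,.046)[0] for b in big]);D=P[0]-P[1];print(" mid",P.mean(0),"deg",np.degrees(np.arctan2(D[1],D[0])),"sep",np.linalg.norm(D))
    ell=cv2.fitEllipse(h) ; views.append((*cv,np.array(ell[0])))
print("all",tri(views)); print("top+w",tri(views[1:])); print("scene+w",tri([views[0],views[2]]))
s=robot.read_state();print(rows(s,[.461,.1,.1]))
```

```text
scene0 world ellipse ((0.46559879183769226, 0.10108359903097153), (0.07651514559984207, 0.08254015445709229), 100.31311798095703)
 tabs [array([413.8, 210.7]), array([418.5, 224.8])]
top0 world ellipse ((0.45999041199684143, 0.09904640913009644), (0.07474824041128159, 0.07691925019025803), 146.0731201171875)
 tabs [array([254.2, 222.8]), array([261.8, 234.8])]
 mid [0.46035085 0.0987711  0.046     ] deg 31.630660056853642 sep 0.03893276549250725
w1 world ellipse ((0.4620985686779022, 0.09892711788415909), (0.07612448930740356, 0.07684243470430374), 119.84808349609375)
 tabs [array([300.5, 176.4]), array([330. , 176.2])]
 mid [0.46176005 0.0994145  0.046     ] deg -148.48393652048262 sep 0.039654444910972246
all (array([0.4608996, 0.1000862, 0.014272 ]), [np.float64(0.23708963466472363), np.float64(0.16665730136099532), np.float64(1.154440113086371)])
top+w (array([0.46067383, 0.09944714, 0.01677587]), [np.float64(0.18779959662968895), np.float64(0.868078488189945)])
scene+w (array([0.46197835, 0.10036223, 0.01540803]), [np.float64(0.19178459025537425), np.float64(0.8908651896937512)])
[ 0.45313587 -0.02423904 14.83931286]
```

The cap centre comes out at (0.461,0.0993), deck height about 16 mm from three views against 20 mm nominal, jaw yaw within 0.5°. Next is the descent with the jaws at about 62 mm.

```bash
python3 -m inch '[[[0.4,-0.05,4,0,0,0,-0.33],[0,0,4,0,0,0,-0.33],[0,0,4,0,0,0,-0.33],[0,0,3,0,0,0,-0.33],[0,0,2.6,0,0,0,-0.33]]]' 20
python3 -m inch '[[[0,0,1.5,0,0,0,-0.33],[0,0,1,0,0,0,-0.33],[0,0,0,0,0,0,-0.33],[0,0,0,0,0,0,-0.33]]]'
python3 -c "
from h import *
from plant import robot
s,c,im=wrist(robot,'w2');print(s['tool_pos'],rows(s,[.461,.0993,.0225]),s['force'])
cv2.imwrite('pics/w2c.png',im[130:400])"
```

```text
t: 3.5
tool_pos: [0.4602, 0.0993, 0.0705]
orientation: [-1.551, -2.73, 0.002]
force: [-0.8, -0.4, 1.3]
opening: 0.0625
t: 3.9
tool_pos: [0.4617, 0.0995, 0.0483]
orientation: [1.547, 2.734, 0.001]
force: [0.2, 0.4, -0.2]
opening: 0.0617
[0.46173102 0.09945813 0.04829289] [ 0.02475005 -0.07240802  2.57923846] [ 0.2041549   0.44088605 -0.22926324]
```

View pics/w2c.png

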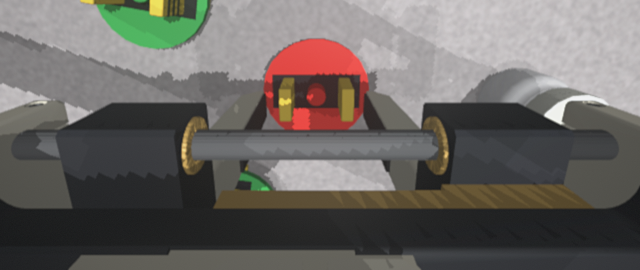

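The tabs, at crop (286,100) and (346,100), sit centred between the fingers. I'll lower the jaws and squeeze.

```bash
python3 -m inch '[[[0,-0.05,1,0,0,0,-0.33],[0,0,1,0,0,0,-0.33],[0,0,0.5,0,0,0,-0.33],[0,0,0,0,0,0,-0.33]]]' 20
python3 -m inch '[[[0,0,0,0,0,0,0.6],[0,0,0,0,0,0,0.6],[0,0,0,0,0,0,0.6],[0,0,0,0,0,0,0.6],[0,0,0,0,0,0,0.6]]]' 20
python3 -m inch '[[[0,0,0,0,0,0,1],[0,0,0,0,0,0,1],[0,0,0,0,0,0,1]]]' 20
```

```text
t: 4.35
tool_pos: [0.4597, 0.099, 0.0213]
orientation: [-1.544, -2.734, 0.002]
force: [0.3, -0.5, -0.3]
opening: 0.0619
t: 4.85
tool_pos: [0.4613, 0.0992, 0.0232]
orientation: [1.545, 2.735, 0.001]
force: [-0.8, 0.1, 2.7]
opening: 0.0328
t: 5.15
tool_pos: [0.4613, 0.0992, 0.0231]
orientation: [1.545, 2.735, 0.001]
force: [-0.8, 0.2, 5.9]
opening: 0.033
```

```bash
python3 -m inch '[[[0,0,-0.5,0,0,0,1],[0,0,-1.5,0,0,0,1],[0,0,-2.5,0,0,0,1],[0,0,-2.5,0,0,0,1],[0,0,0,0,0,0,1]]]' 20
python3 -m inch '[[[0,0,-2.5,0,0,0,1],[0,0,-2.5,0,0,0,1],[0,0,-3,0,0,0,1],[0,0,-3,0,0,0,1],[0,0,0,0,0,0,1]]]'
python3 -c "
from h import *
from plant import robot
s=robot.read_state();print(s['tool_pos'],rows(s,[.532,-.177,.20]),s['force'],s['opening'])"
```

```text
t: 5.65
tool_pos: [0.4633, 0.0994, 0.0961]
orientation: [1.543, 2.731, 0.005]
force: [0.8, -0.2, -0.7]
opening: 0.0329
t: 6.15
tool_pos: [0.463, 0.0994, 0.2061]
orientation: [1.543, 2.731, 0.005]
force: [0.0, -0.5, -0.6]
opening: 0.0331
[0.46295463 0.09935602 0.20612292] [-27.23171815  -8.35475278   0.63690928] [ 0.0400885  -0.46436387 -0.57985776] 0.03305421750673904
```

```bash
for i in 1 2; do python3 -m inch '[[[-3.5,-0.8,-0.3,0,0,0,1],[-3.5,-0.8,-0.3,0,0,0,1],[-3.5,-0.8,-0.3,0,0,0,1],[-3.5,-0.8,-0.3,0,0,0,1],[-3.5,-0.8,-0.3,0,0,0,1]]]' ;done
python3 -m inch '[[[0,0,0,0,0,0,1],[0,0,0,0,0,0,1],[0,0,0,0,0,0,1]]]' 
python3 -c "
from h import *
from plant import robot
s,c,im=wrist(robot,'w3');print(s['tool_pos'],rows(s,[.532,-.177,.20]),s['force'],s['opening'],proj(*c,np.array([.532,-.177,.129])))"
```

```text
t: 6.65
tool_pos: [0.5163, -0.0726, 0.2153]
orientation: [-1.544, -2.733, 0.001]
force: [0.5, 0.6, -0.8]
opening: 0.0326
t: 7.15
tool_pos: [0.5725, -0.243, 0.2298]
orientation: [-1.544, -2.732, 0.0]
force: [-0.0, 0.2, -1.4]
opening: 0.0331
t: 7.45
tool_pos: [0.5724, -0.2409, 0.2309]
orientation: [-1.543, -2.733, -0.0]
force: [-1.0, -0.3, -1.7]
opening: 0.033
[ 0.57238085 -0.24090823  0.23094599] [ 7.55101656 -0.15400049  3.11186925] [-1.00916144 -0.25852297 -1.65619623] 0.03297582353945436 [313.80549489 117.81625363]
```

View pics/w3.png

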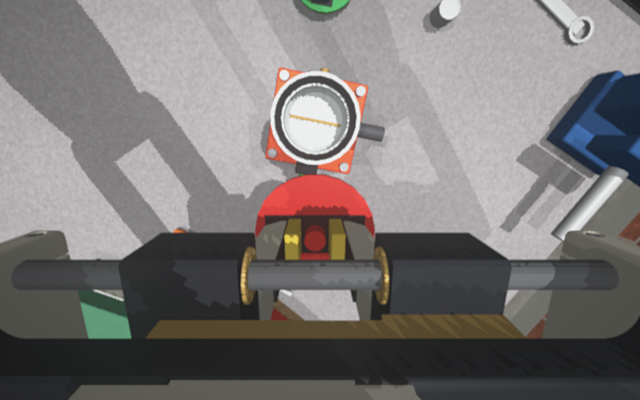

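The wrist view shows the mouth ring at about (315,118) and the held cap's deck top arc at (315,176), level between the fingers. Next I'll fit the ring.

```bash
cat > ring.py <<'E'
from h import *
from plant import robot
views=[];E=[]
for n,(u,v),r in (("scene0",(279,165),30),("top0",(362,193),26),("w3",(315,118),50)):
    d=np.load(f"pics/{n}.npz");im=d["image"];cv=(d["K"],d["R"],d["t"])
    V=im.max(2)
    m=np.zeros(V.shape,np.uint8);cv2.circle(m,(u,v),r,1,-1)
    b=((V<75)&(m>0)).astype(np.uint8)
    k,l,st,ce=cv2.connectedComponentsWithStats(b,connectivity=8);i=1+np.argmax(st[1:,4])
    h=cv2.convexHull(np.argwhere(l==i)[:,::-1].astype(np.float32))
    e=cv2.fitEllipse(h);print(n,st[i],np.round(e[0],1),np.round(e[1],1))
    views.append((*cv,np.array(e[0])));E.append(h[:,0])
for z in (.11,.12,.13,.14): print(z,[tuple(np.round(np.r_[(q:=cv2.fitEllipse(plane(*c[:3],h,z)[:,:2].astype(np.float32)))[0],q[1]],4)) for c,h in zip(views,E)])
print(tri(views));print("w+top",tri(views[1:]));print("w+scene",tri([views[0],views[2]]))
# held cap deck
d=np.load("pics/w3.npz");im=d["image"];cv=(d["K"],d["R"],d["t"]);H,S,V=cv2.split(cv2.cvtColor(im,cv2.COLOR_BGR2HSV))
red=((H<8)|(H>172))&(S>130)&(V>60);red[:168]=0;red[215:]=0;red[:,:245]=0;red[:,390:]=0
p=[(u,np.argmax(red[:,u])) for u in range(262,370,3) if red[:,u].any()]
s=robot.read_state();w=plane(*cv,np.array(p,float),s["tool_pos"][2]-.003)[:,:2]
from scipy.optimize import least_squares
f=least_squares(lambda c:np.hypot(*(w-c[:2]).T)-.039,s["tool_pos"][:2],loss="soft_l1",f_scale=.001)
print("cap held centre",f.x,"tool",s["tool_pos"][:2],"rms",np.sqrt(np.mean(f.fun**2)))
E
python3 ring.py
```

```text
scene0 [261 154  36  23 162] [278.7 164.8] [23.4 36.4]
top0 [378 185   5   9  19] [379.5 189.1] [4.2 8.8]
w3 [276  77  79  55 597] [315.1 117.2] [79.  81.2]
0.11 [(np.float64(0.5094), np.float64(-0.1898), np.float64(0.0746), np.float64(0.078)), (np.float64(0.5454), np.float64(-0.2239), np.float64(0.0108), np.float64(0.0228)), (np.float64(0.533), np.float64(-0.1762), np.float64(0.0779), np.float64(0.079))]
0.12 [(np.float64(0.5205), np.float64(-0.1833), np.float64(0.0734), np.float64(0.0768)), (np.float64(0.5433), np.float64(-0.2226), np.float64(0.0107), np.float64(0.0226)), (np.float64(0.5332), np.float64(-0.1766), np.float64(0.0752), np.float64(0.0762))]
0.13 [(np.float64(0.5315), np.float64(-0.1768), np.float64(0.0722), np.float64(0.0755)), (np.float64(0.5411), np.float64(-0.2213), np.float64(0.0106), np.float64(0.0224)), (np.float64(0.5334), np.float64(-0.1769), np.float64(0.0725), np.float64(0.0735))]
0.14 [(np.float64(0.5426), np.float64(-0.1703), np.float64(0.071), np.float64(0.0743)), (np.float64(0.539), np.float64(-0.2199), np.float64(0.0105), np.float64(0.0222)), (np.float64(0.5336), np.float64(-0.1773), np.float64(0.0698), np.float64(0.0707))]
(array([ 0.53335977, -0.19370551,  0.13028414]), [np.float64(8.16096383853012), np.float64(11.27699918167427), np.float64(19.481128630663893)])
w+top (array([ 0.52150747, -0.19815933,  0.24786753]), [np.float64(4.167305334992488), np.float64(42.97651021054922)])
w+scene (array([ 0.53286205, -0.17609368,  0.13034986]), [np.float64(0.03198923682401011), np.float64(0.21181529122529685)])
cap held centre [ 0.57295346 -0.24115944] tool [ 0.57255283 -0.24070873] rms 0.0025736780403601304
```

The mouth is at (0.533,-0.1765) with the seal top at about 0.127–0.130, from the wrist/scene fit and the ring size. The top-view segmentation failed because the ring was too thin there, so I'm ignoring it. The held cap is centred on the tool within about 0.6 mm.

```bash
python3 -m inch '[[[2,0,0,0,0,0,1],[2,-0.07,0,0,0,0,1],[2,0,0,0,0,0,1],[1.55,0,0,0,0,0,1],[0,0,0,0,0,0,1]]]' 20 | tail -4
python3 -m inch '[[[0,0,2,0,0,0,1],[0,0,2,0,0,0,1],[0,0,2,0,0,0,1],[0,0,0,0,0,0,1],[0,0,0,0,0,0,1]]]'
python3 -c "
from h import *
from plant import robot
s=robot.read_state();print(s['tool_pos'],rows(s,[.5328,-.1765,.155]),s['force'],s['opening'])
tiles=[]
for n,(u,v) in(('scene',(280,160)),('top',(362,193))):
  im=robot.read_camera(n)['image'];tiles.append(cv2.resize(im[v-50:v+50,u-50:u+50],(390,390),interpolation=2))
cv2.imwrite('pics/pre.png',np.hstack(tiles))"
```

```text
tool_pos: [0.5328, -0.1752, 0.2328]
orientation: [1.541, 2.737, 0.001]
force: [-0.2, 0.2, -0.5]
opening: 0.0328
t: 8.5
tool_pos: [0.5334, -0.1775, 0.1727]
orientation: [-1.544, -2.735, 0.0]
force: [0.1, 0.5, 0.0]
opening: 0.0328
[ 0.53335766 -0.1774899   0.17270687] [0.11276302 0.00409852 1.77073664] [0.0980851  0.54199335 0.02623154] 0.03281933430003534
```

View pics/pre.png

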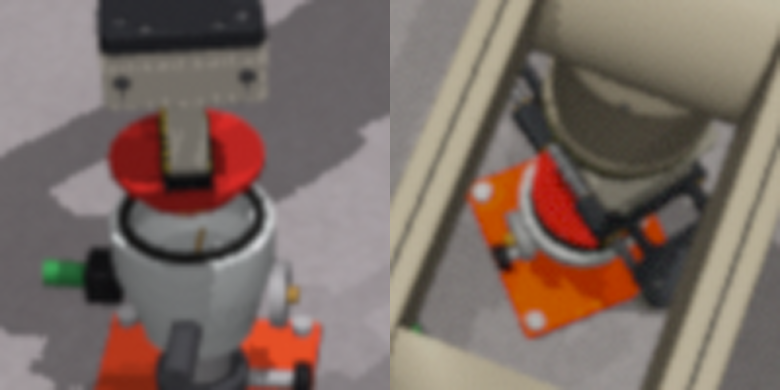

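The cap is held level, centred above the mouth in both views: deck at (185,155), ring at (195,218) in the left crop. I'll descend in small steps and watch the force.

```bash
python3 -m inch '[[[0.08,0,1,0,0,0,1],[0,0,0.7,0,0,0,1],[0,0,0.3,0,0,0,1],[0,0,0,0,0,0,1]]]'|grep -v ori
python3 -m inch '[[[0,0,0.15,0,0,0,1],[0,0,0.15,0,0,0,1],[0,0,0,0,0,0,1]]]'|grep -v ori
```

```text
t: 9.0
tool_pos: [0.5325, -0.1767, 0.1516]
force: [0.1, 0.1, -1.5]
opening: 0.0331
t: 9.3
tool_pos: [0.533, -0.1769, 0.1496]
force: [-0.1, 0.2, -1.6]
opening: 0.0327
```

```bash
for i in 1 2 3; do python3 -m inch '[[[0,0,0.1,0,0,0,1],[0,0,0.1,0,0,0,1],[0,0,0,0,0,0,1]]]'|grep -v -e ori -e open; done
```

```text
t: 9.6
tool_pos: [0.5329, -0.1769, 0.1475]
force: [0.2, 0.2, -0.8]
t: 9.9
tool_pos: [0.5329, -0.1768, 0.1454]
force: [-0.2, -0.2, -1.7]
t: 10.2
tool_pos: [0.5329, -0.1769, 0.1434]
force: [-0.2, 0.1, -1.9]
```

```bash
for i in 1 2 3; do python3 -m inch '[[[0,0,0.1,0,0,0,1],[0,0,0.05,0,0,0,1],[0,0,0,0,0,0,1]]]'|grep -v -e ori -e open; done
```

```text
t: 10.5
tool_pos: [0.533, -0.1769, 0.142]
force: [0.2, 0.4, -1.4]
t: 10.8
tool_pos: [0.5332, -0.177, 0.141]
force: [-0.5, -1.0, 2.3]
t: 11.1
tool_pos: [0.5332, -0.177, 0.1395]
force: [-1.5, 0.7, 4.1]
```

The force is up about 5.5 N over baseline, 1.5 mm after contact. That matches the seal's law (2.7 + 1.8 N/mm), so I'll go on in 0.5 mm steps.

```bash
for i in 1 2 3; do python3 -m inch '[[[0,0,0.05,0,0,0,1],[0,0,0,0,0,0,1],[0,0,0,0,0,0,1]]]'|grep -v -e ori ; done
```

```text
t: 11.4
tool_pos: [0.5332, -0.177, 0.1389]
force: [-1.1, -0.5, 5.1]
opening: 0.0328
t: 11.7
tool_pos: [0.5332, -0.177, 0.1385]
force: [-1.9, 0.2, 5.7]
opening: 0.0331
t: 12.0
tool_pos: [0.5332, -0.177, 0.1381]
force: [-1.0, 1.4, 6.3]
opening: 0.0328
```

```bash
python3 -c "
from h import *
from plant import robot
v=(280,160);c=robot.read_camera('scene')['image'];a=c[110:210,230:330]
b=robot.read_camera('wrist')['image'][130:330,220:420]
cv2.imwrite('pics/seat.png',np.hstack([cv2.resize(a,(390,390),interpolation=2),cv2.resize(b,(390,390),interpolation=2)]))"
```

```text
(no output)
```

View pics/seat.png

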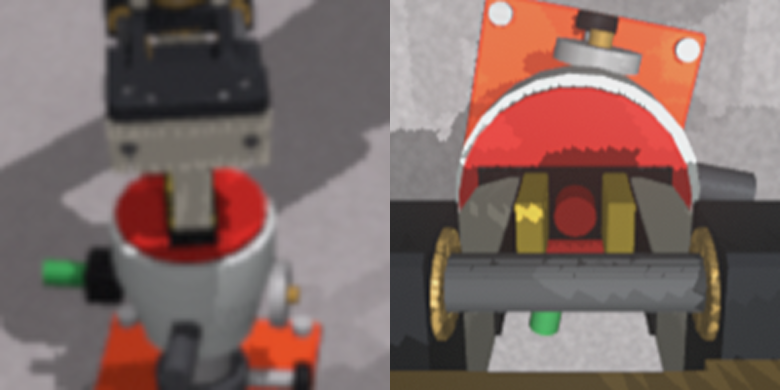

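The deck sits inside the rim outline with no gap, tabs squeezed. I'll keep pressing until the force steps up at the hard stop.

```bash
for i in 1 2 3; do python3 -m inch '[[[0,0,0.05,0,0,0,1],[0,0,0,0,0,0,1],[0,0,0,0,0,0,1]]]'|grep -v -e ori -e open ; done
```

```text
t: 12.4
tool_pos: [0.5332, -0.177, 0.1377]
force: [-2.1, 0.7, 7.2]
t: 12.7
tool_pos: [0.5332, -0.177, 0.1373]
force: [-2.7, 1.4, 9.0]
t: 13.0
tool_pos: [0.5332, -0.177, 0.137]
force: [-4.0, 0.9, 9.5]
```

```bash
for i in 1 2; do python3 -m inch '[[[0.02,-0.04,0.05,0,0,0,1],[0,0,0,0,0,0,1],[0,0,0,0,0,0,1]]]'|grep -v -e ori -e open ; done
```

```text
t: 13.3
tool_pos: [0.5332, -0.1771, 0.137]
force: [-3.8, 2.2, 10.5]
t: 13.6
tool_pos: [0.5332, -0.1771, 0.137]
force: [-2.9, 2.3, 13.1]
```

z stopped at 0.1370 while the force kept rising to about 13 N, so this is the hard stop. I gripped with the finger ends about 3 mm above the deck. I'll loosen the grip to just above the tab spring force, so the fingers slide onto the deck and hold the cap down while the tabs spread.

```bash
python3 -m inch '[[[0,0,0,0,0,0,1],[0,0,0,0,0,0,1],[0,0,0,0,0,0,1]]]' 9 |grep -v -e ori
for i in 1 2; do python3 -m inch '[[[0,0,0.05,0,0,0,1],[0,0,0,0,0,0,1],[0,0,0,0,0,0,1]]]'|grep -v -e ori ; done
```

```text
t: 13.9
tool_pos: [0.5332, -0.1771, 0.1368]
force: [-1.9, 1.5, 11.0]
opening: 0.0338
t: 14.2
tool_pos: [0.5333, -0.1772, 0.1365]
force: [-2.4, 2.0, 12.6]
opening: 0.0338
t: 14.5
tool_pos: [0.5334, -0.1773, 0.1361]
force: [-2.8, 2.6, 13.5]
opening: 0.0336
```

```bash
for i in 1 2 3; do python3 -m inch '[[[0,0,0.05,0,0,0,1],[0,0,0,0,0,0,1],[0,0,0,0,0,0,1]]]' 7.5|grep -v -e ori ; done
```

```text
t: 14.8
tool_pos: [0.5334, -0.1774, 0.1355]
force: [-1.3, 1.1, 11.1]
opening: 0.0335
t: 15.1
tool_pos: [0.5335, -0.1775, 0.135]
force: [-1.2, 0.2, 11.1]
opening: 0.0338
t: 15.4
tool_pos: [0.5335, -0.1776, 0.1345]
force: [-0.9, 1.2, 10.1]
opening: 0.0337
```

```bash
for i in 1 2 3; do python3 -m inch '[[[0,0,0.05,0,0,0,1],[0,0,0,0,0,0,1],[0,0,0,0,0,0,1]]]' 7.5|grep -v -e ori -e open; done
```

```text
t: 15.7
tool_pos: [0.5335, -0.1776, 0.1342]
force: [-1.3, 0.4, 12.1]
t: 16.0
tool_pos: [0.5336, -0.1776, 0.1342]
force: [-3.5, 1.1, 15.8]
t: 16.3
tool_pos: [0.5336, -0.1777, 0.1342]
force: [-5.4, 1.7, 18.6]
```

The fingers are now on the deck: z has stopped at 0.1342 and the force is 18.6 N. I'll ease slightly and open while holding down.

```bash
python3 -m inch '[[[0,0,-0.05,0,0,0,0.25],[0,0,0,0,0,0,0.15],[0,0,0,0,0,0,0.05],[0,0,0,0,0,0,-0.05],[0,0,0,0,0,0,-0.1]]]'|grep -v -e ori
python3 -m inch '[[[0,0,0,0,0,0,-0.15],[0,0,0,0,0,0,-0.2],[0,0,0,0,0,0,-0.2],[0,0,0,0,0,0,-0.2]]]'|grep -v -e ori
```

```text
t: 16.8
tool_pos: [0.5347, -0.1771, 0.1343]
force: [3.4, 3.8, 12.3]
opening: 0.0503
t: 17.2
tool_pos: [0.5353, -0.177, 0.1343]
force: [6.0, 2.5, 9.5]
opening: 0.0554
```

```bash
python3 -m inch '[[[0,0,-0.1,0,0,0,-0.25],[0,0,-0.2,0,0,0,-0.25],[0,0,-0.2,0,0,0,-0.25],[0,0,0,0,0,0,-0.25],[0,0,0,0,0,0,-0.25]]]'|grep -v -e ori
python3 -c "
from h import *
from plant import robot
c=robot.read_camera('scene')['image'];a=c[110:210,230:330]
b=robot.read_camera('wrist')['image'][130:330,220:420]
cv2.imwrite('pics/rel.png',np.hstack([cv2.resize(a,(390,390),interpolation=2),cv2.resize(b,(390,390),interpolation=2)]))"
```

```text
t: 17.7
tool_pos: [0.5316, -0.1769, 0.1359]
force: [-0.1, -0.9, 0.7]
opening: 0.0583
```

View pics/rel.png

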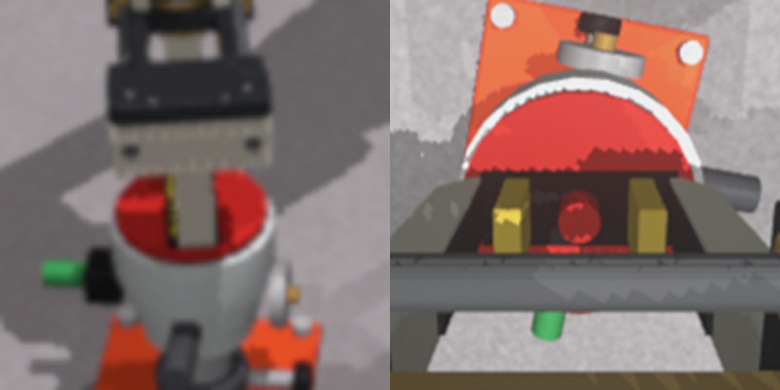

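The tabs have spread, now at (512,215) and (648,215), and they're clear of the fingers; the cap still sits on the rim. I'll withdraw straight up and check.

```bash
python3 -m inch '[[[0,0,-0.5,0,0,0,-0.25],[0,0,-1,0,0,0,-0.25],[0,0,-2,0,0,0,-0.25],[0,0,-3,0,0,0,-0.25],[0,0,-3,0,0,0,-0.25]]]'|grep -v -e ori
python3 -m inch '[[[-3.5,0,-1,0,0,0,-0.25],[-3.5,0,0,0,0,0,-0.25],[0,0,0,0,0,0,-0.25],[0,0,0,0,0,0,-0.25],[0,0,0,0,0,0,-0.25]]]'|grep -v -e ori
python3 - <<'E'
from h import *
from plant import robot
s,cv,im=wrist(robot,"w9")
c=robot.read_camera("scene");a=c["image"][120:200,240:320]
u,v=proj(*cv,np.array([.533,-.177,.14])).astype(int);print(u,v,s["tool_pos"])
b=im[max(v-55,0):v+55,u-55:u+55]
cv2.imwrite("pics/fin.png",np.hstack([cv2.resize(x,(390,390),interpolation=2) for x in(a,b)]))
P={}
for n,cam,I,(x,y) in(("scene",(c["K"],c["R"],c["t"]),c["image"],(280,165)),("w",cv,im,(u,v))):
    H,S,V=cv2.split(cv2.cvtColor(I,cv2.COLOR_BGR2HSV));r=28 if n=="scene" else 55
    m=np.zeros(H.shape,np.uint8);cv2.circle(m,(int(x),int(y)),r,1,-1)
    red=(((H<4)|(H>172))&(S>130)&(V>60)&(m>0)).astype(np.uint8)
    k,l,st,ce=cv2.connectedComponentsWithStats(red);i=1+np.argmax(st[1:,4])
    h=cv2.convexHull(np.argwhere(l==i)[:,::-1].astype(np.float32));e=cv2.fitEllipse(h);P[n]=(*cam,np.array(e[0]))
    print(n,e,[np.round(np.r_[(q:=cv2.fitEllipse(plane(*cam,h[:,0],z)[:,:2].astype(np.float32)))[0],q[1]],4) for z in(.128,.134)])
    yel=((H>18)&(H<35)&(S>120)&(V>60)&(m>0)).astype(np.uint8);k,l,st,ce=cv2.connectedComponentsWithStats(yel)
    if n=="w":
        t=[ce[i] for i in range(1,k) if st[i,4]>15];Q=[plane(*cam,q,.16)[0] for q in t];print("tabs",t,Q,[np.linalg.norm(Q[0]-Q[-1])])
print(tri([P["scene"],P["w"]]))
E
```

```text
t: 18.3
tool_pos: [0.5319, -0.1769, 0.2332]
force: [0.7, -0.5, 0.6]
opening: 0.0583
t: 18.8
tool_pos: [0.568, -0.2364, 0.2419]
force: [0.1, 0.3, -0.6]
opening: 0.0579
316 124 [ 0.56802378 -0.23636973  0.24189208]
scene ((278.2871398925781, 163.5921630859375), (25.543773651123047, 38.40277099609375), 88.79095458984375) [array([ 0.526 , -0.1807,  0.0765,  0.0835]), array([ 0.5327, -0.1768,  0.0757,  0.0827])]
w ((315.3197937011719, 124.77056121826172), (79.56255340576172, 82.27872467041016), 2.0666580200195312) [array([ 0.5329, -0.1782,  0.0779,  0.0781]), array([ 0.5329, -0.1782,  0.0762,  0.0764])]
tabs [array([292.63414634, 126.03832753]), array([338.47636364, 126.        ])] [array([ 0.51612445, -0.1886179 ,  0.16      ]), array([ 0.55017931, -0.16802117,  0.16      ])] [np.float64(0.03979897916256678)]
(array([ 0.53229718, -0.17715445,  0.13262846]), [np.float64(0.011585142538974242), np.float64(0.07435813114861316)])
```

View pics/fin.png

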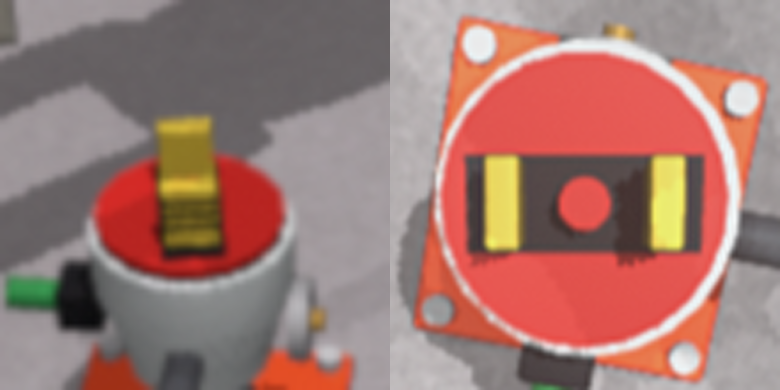

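The cap is flush and concentric on the rim. Its tabs are 39.8 mm apart (39.7 mm when free on the bench), so they're fully spread. The arm is clear, so I'm handing in.

```bash
python3 -c "
from plant import robot
print(robot.close_job(),robot.read_state()['t'])"
```

```text
the job is handed in; nothing more can be done
the job is handed in; nothing more can be done
```

The red cap appears locked in the throttle body's mouth. I handed the job in just after 18.9 s, with the arm withdrawn and touching nothing. The hand-in gives no verdict, so this rests on my own checks.

**What I did:** I gripped the cap by its tabs at 20 N, lifted it and centred it over the mouth. I lowered it in small steps and felt the seal at TCP height 0.141 m. The hard stop came at 0.137 m with about 13 N. I then loosened the grip so the fingers slid down onto the deck. The highest reading on the tool at the end of a step was 18.6 N (limit 25 N). I opened the jaws while still holding the cap down, then withdrew straight up.

**Last checks:**
- **Tabs:** they measure 39.8 mm apart between centres, against 39.7 mm when free on the bench, so they are fully spread.
- **Centring:** the deck centre is at (0.532, -0.177) and the mouth was measured at (0.533, -0.1765), about 1 mm apart (limit 4 mm).
- **Level:** the deck looks round and flush on the rim in the wrist view. I did not measure its tilt as an angle.
- **Bystanders:** the arm kept clear of them throughout, but I did not measure their positions again at the end.

**Disagreements:**
- The automatic ring fit failed in the top view, so I used only the wrist and scene views for the mouth.
- Vision put the deck top at 0.1326 m, about 3 mm below the 0.1355 m expected from touch for a locked cap. That is slightly more than the 2 mm calibration error. It is further still from the unlocked height of about 0.138 m.
- While the jaws opened there was a side force of up to 6 N, and the tool shifted about 2 mm. It disappeared once the fingers lifted off.

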